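Reset the lamp-hour counter under the sliding dust cover

TASK

The microscope lamp has been renewed, so reset its hour counter on the power unit: push the sliding dust cover on top of the unit fully aside, then press the round button beneath it all the way down and let it spring back, without pressing the long bar-shaped button beside it. Finally slide the dust cover back until it is fully home over the buttons. Leave the slide box, the jar and the book standing around the unit where they are.

Things in the scene. Friction and masses are not known exactly. Their poses are not given: they have to be found in the camera images.
- unit: cream lamp power unit fixed on the bench, 160 (its x) x 240 (its y) x 70 mm high; its front, with a round black knob sticking out 14 mm, faces its -x. Origin: centre of the underside; z up. Flat deck 60 mm above the bench; two aluminium rails, 10 mm wide and up to 70 mm high, run along y at x = +-67 mm
- well (a point): centre of the deck-level mouth of the well that holds the two buttons, at (0, -55, 60) mm in the unit; axes as the unit's. The well is 112 mm (x) by 68 mm (y), 15 mm deep. Button centres lie at x = -27 and +27 mm from this point; which button is at which place varies
- cover (a joint): dark grey sliding dust cover in the rails: plate 120 (x) x 90 (y) x 4 mm, top 66 mm above the bench, with a rib across its middle. Value in m: 0 = fully home over the well, 0.085 = fully open at its end stop, sliding towards the unit's +y. Stays where it is left; friction about 1.5 N. It may start up to 20 mm ajar
- cover_rib (a point): middle of the top edge of the cover's bare-aluminium rib, 84 mm above the bench, moving with the cover; axes as the unit's. The rib is 70 mm long (x), 10 mm thick (y), and stands 18 mm above the plate; it can be pushed from either side, or pinched. Cover home: it lies at unit y = -55 mm; fully open: +30 mm
- round_button (a joint): travel of the round button in m: 0 = up, 0.007 = fully down; spring return, about 2 N to start and 5 N fully down
- round_button_top (a point): centre of the top face of the round white button, 32 mm diameter, 57 mm above the bench when up (3 mm below the deck, under the closed cover); pressed straight down
- bar_button (a joint): travel of the bar-shaped button in m: 0 = up, 0.007 = fully down; same spring. Not to be pressed
- bar_button_top (a point): centre of the top face of the bar-shaped white button, 13 mm (unit x) by 44 mm (unit y), 57 mm above the bench; 54 mm from the round one
- slide_box: loose grey box for microscope slides, 100 x 85 x 36 mm, to the unit's +y side; origin at the centre of its underside; leave alone
- oil_jar: loose amber jar with black cap, 50 mm diameter, 75 mm high, to the unit's -y side; origin at the centre of its underside; leave alone
- book: loose green book lying flat, 150 x 210 x 18 mm, behind the unit (its +x side); origin at the centre of its underside; leave alone

How it is judged:
On the way, in this order (a step that is already met when the one before it is completed fails the run):
1. the cover is slid aside, clear of the buttons (at least 68 of its 85 mm) (value of joint cover above 0.068 m), for 0.1 s.
2. with the cover open, the round button is pressed down (at least 5 of its 7 mm) (value of joint cover above 0.06 m and value of joint round_button above 0.005 m), for 0.05 s.
At the end, for the whole second after the job is handed in: The cover is home over the buttons within 5 mm and at rest, both buttons are up (within 2 mm), and the slide box, jar and book are within 30 mm of where they began (value of joint cover below 0.005 m and velocity of joint cover between -0.005 and 0.005 m/s and value of joint each of round_button, bar_button below 0.002 m and distance of each of slide_box, oil_jar, book from where it was at the start of the episode below 0.03 m); the robot touches nothing.
It fails at once if the bar-shaped button is pressed (value of joint bar_button above 0.003 m).
It fails at once if the slide box is pushed more than 30 mm (distance of slide_box from where it was at the start of the episode above 0.03 m).
It fails at once if the jar is pushed more than 30 mm (distance of oil_jar from where it was at the start of the episode above 0.03 m).
It fails at once if the book is pushed more than 30 mm (distance of book from where it was at the start of the episode above 0.03 m).
It fails at once if the jar is tipped (angle between oil_jar's own z axis and vertical above 0.35 rad).
It also fails if it takes over 45 s, if anything falls off the work surface, if the arm or the gripper's body presses on something with over 40 N, if the wrist force passes 120 N, or if a joint passes its speed limit or range.

ROBOT

A 6-joint arm with a two-finger parallel gripper is mounted at the origin on the work surface. World frame = base frame: x ahead of the robot, y to its left, z up, the work surface at z = 0. Lengths are in m, angles in rad, forces in N, time in s.
With the tool pointing down it reaches from about 0.35 to 0.775 m from the base axis. Payload 5.5 kg.
Tool frame: the origin (TCP) lies midway between the tips of the shut fingers; the grasp point (between the pads) lies 19 mm behind it; z points along the fingers, y is the line along which they close (so a half turn about z gives the same grasp; the last joint's range is limited). The gripper opens to 85 mm and grips with 20 to 120 N. Pads are 22 mm wide; open, the fingers measure 114 mm over their backs; the gripper's body (76 mm by 85 mm) begins 54 mm behind the grasp point. The pads swing forward as they close: fully open they stand 13 mm farther back than shut.
Start: joints at [0.978, 0.313, 0.046, 1.304, 0, 1.431], TCP at [0.252, 0.517, 0.231] pointing down, gripper open.
Joint ranges: [-2.76, 2.76], [-0.86, 1.69], [-1.03, 1.26], [-2.2, 2.34], [-1.47, 1.5], [-3.14, 3.14]. Speed limits (rad/s): [2.57, 2.57, 3.14, 3.14, 3.14, 3.14].

INTERFACE

Orientations are given as a unit quaternion [w, x, y, z].
In Python, from workcell import telemetry, imaging, env gives the robot as it stands. The module is installed in compiled form; this text tells all that it offers.
- The arm moves only by the tool step_arm, never from a script. Its argument "moves" is a list of rows, each a list of 3 entries, a list of its own where there are three numbers: the shift along the tool's x, y, z in mm, then the turn, a rotation vector about the tool's x, y, z in rad, then the finger opening in mm, from 0 to 85.4. A call has 1 to 8 rows; each row is the pose to reach, as a shift and turn from the pose commanded when the call began, along the tool's axes at that moment; what a row does not reach only later rows make up. A row lasts 1/12 s, in which the tool goes at most 41.7 mm and 7.16 degrees, less where a joint would pass 70% of its speed; a pose out of reach is approached as far as the arm can. A call with a gripper value outside its range is refused whole. The fingers move at their own pace and stop on an object; "grip_force" is the grip in N (left out, the last holds). Time passes only in rows, so rows that repeat a pose let the fingers close. It gives the time, the measured TCP pose, the force, the opening and the grip force at its end, in the units of the state.
- telemetry.get_state(): the state, without advancing time (a new reading comes with each control period).
- imaging.read_camera(name): name is "scene" or "top"; returns the picture (480x640x3 uint8, red, green, blue); there is no depth.
- imaging.camera_params(name): a dict with "camera_matrix" (3x3 intrinsics, pixels), "pose" (4x4, takes a point from camera to world coordinates). Camera axes: x right, y up, looking along -z (the intrinsics and any distortion apply to the point x, -y, -z); pixel columns grow to the right and rows downward; lengths in m; the calibration is good to about 2 mm. A picture is of the moment at which its call begins. camera_params takes no time and is no camera call.
- env.hand_in(): hands the job in; it is judged then, once.
The state is a dict: "clock": time; "joint_pos": joint angles; "qvel": joint speeds; "tau": joint torques, N m; "tcp_pos": TCP position; "orientation": TCP orientation; "wrist_force": force on the tool from outside, world axes, zero at the start; "ft_torque": the same for the moment, N m; "finger_gap": finger opening in m; "grip_force": force on a finger pad.
Only numpy, scipy, OpenCV 4.12 (cv2) and the standard library are available. Lean on these libraries where they do the work, as an engineer would, in place of code of your own. Each camera call takes 0.05 s, during which the arm holds its last target. There are 200 camera calls.

## Working session

There is one attempt and no reset: what is moved stays moved. The work goes in short steps, Python scripts to look and compute and a tool call to move; the robot and the scene stay as the last step left them, time stands still between calls to the robot, and variables do not carry over. Pictures are saved under pics/ and viewed, at most 10 in all, crops included, and the job is handed in when it is done.

Besides the shell and the picture viewer there is one more tool, called after "Emit:" as name(argument=value, ...), one argument or row to a line, values as JSON. step_arm: Moves the arm, as the interface text tells. Its arguments: {"type":"object","properties":{"moves":{"type":"array"},"grip_force":{"type":"number"}},"required":["moves"]}

```bash
mkdir -p pics
python3 - <<'E'
from workcell import telemetry, imaging, env
import cv2, numpy as np
np.set_printoptions(precision=4,suppress=True)
for n in ("scene","top"):
    im=imaging.read_camera(n); cv2.imwrite(f"pics/{n}0.png",im[:,:,::-1]); p=imaging.camera_params(n); print(n,p)
print(telemetry.get_state())
E
```

```text
scene {'camera_matrix': array([[471.6168,   0.    , 323.6023],
       [  0.    , 471.6168, 241.0227],
       [  0.    ,   0.    ,   1.    ]]), 'pose': array([[ 0.6985, -0.4196,  0.5797,  1.2182],
       [ 0.7155,  0.4239, -0.5553, -0.4995],
       [-0.0127,  0.8026,  0.5963,  0.6733],
       [ 0.    ,  0.    ,  0.    ,  1.    ]])}
top {'camera_matrix': array([[460.8206,   0.    , 319.886 ],
       [  0.    , 460.8206, 232.6343],
       [  0.    ,   0.    ,   1.    ]]), 'pose': array([[-0.0176,  0.9955, -0.093 ,  0.5404],
       [-0.9997, -0.0158,  0.0204,  0.0747],
       [ 0.0188,  0.0933,  0.9955,  1.0488],
       [ 0.    ,  0.    ,  0.    ,  1.    ]])}
{'clock': 0.1, 'joint_pos': array([0.9784, 0.3139, 0.0451, 1.3036, 0.    , 1.4312]), 'qvel': array([ 0.001 , -0.0034,  0.0023, -0.0014,  0.0007, -0.001 ]), 'tau': array([  0.0025, -48.1726,  29.9245,   0.0127,  -0.0002,   0.    ]), 'tcp_pos': array([0.2513, 0.5167, 0.2305]), 'orientation': array([-0.0003,  0.2245,  0.9745, -0.0007]), 'wrist_force': array([-0.5659,  0.4056,  0.2256]), 'ft_torque': array([-0.0248, -0.009 , -0.0161]), 'grip_force': 0.0, 'finger_gap': 0.08545567411645592}
```

View pics/top0.png

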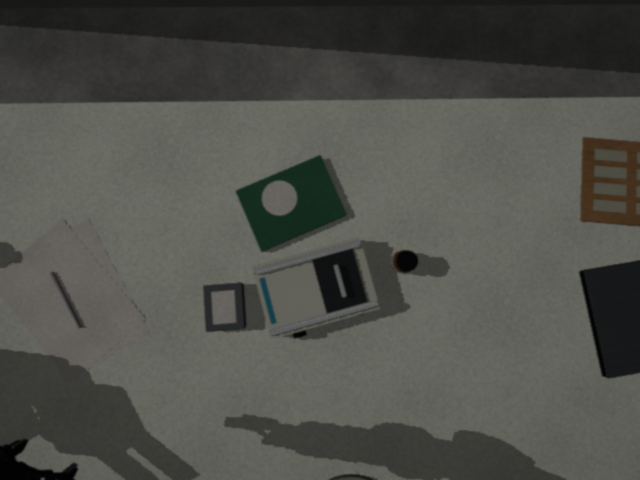

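View pics/scene0.png

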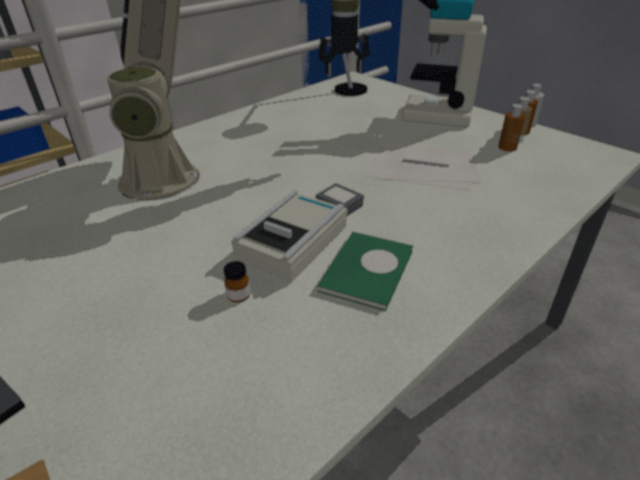

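The top view shows the unit centred near (318,288), with the dark cover and its rib at (341,281). The jar is at (405,261), the slide box at (224,307), the book at (292,203) and the knob at (300,334). The scene view agrees, with the rib at (278,230). Next I'll measure with masks.

```bash
cat > h.py <<'E'
import cv2, numpy as np
from workcell import telemetry, imaging, env
np.set_printoptions(precision=4,suppress=True)
def ray(n,uv,z):
    p=imaging.camera_params(n); K=p["camera_matrix"]; T=p["pose"]
    uv=np.atleast_2d(np.array(uv,float)); d=np.c_[uv,np.ones(len(uv))]@np.linalg.inv(K).T
    d=d*[1,-1,-1]@T[:3,:3].T; o=T[:3,3]; s=(z-o[2])/d[:,2]
    return (o+s[:,None]*d)[:,:2]
def proj(n,X):
    p=imaging.camera_params(n); K=p["camera_matrix"]; T=p["pose"]
    c=(np.atleast_2d(X)-T[:3,3])@T[:3,:3]*[1,-1,-1]; q=c@K.T; return q[:,:2]/q[:,2:]
def rect(P):
    c,s,a=cv2.minAreaRect((P*1000).astype(np.float32)); return np.array(c),s,a
E
python3 - <<'E'
from h import *
im=cv2.imread("pics/top0.png"); g=cv2.cvtColor(im,cv2.COLOR_BGR2GRAY)
x0,y0,x1,y1=240,225,430,350
cr=cv2.resize(im[y0:y1,x0:x1],None,fx=4,fy=4,interpolation=cv2.INTER_CUBIC)
cv2.imwrite("pics/crop.png",cv2.convertScaleAbs(cr,alpha=1.5))
G=cv2.resize(g,None,fx=4,fy=4,interpolation=cv2.INTER_CUBIC)
def big(mask,seed):
    n,l,s,c=cv2.connectedComponentsWithStats(mask.astype(np.uint8)); k=l[seed[1],seed[0]]
    print("comp",k,s[k],(c[k]+.5)/4-.5)
    cn=cv2.findContours((l==k).astype(np.uint8),cv2.RETR_EXTERNAL,cv2.CHAIN_APPROX_NONE)[0][0][:,0]
    return (cn+.5)/4-.5
print(g[281,310:385]); print(g[235:345,341])
roi=np.zeros_like(G,bool); roi[4*250:4*312,4*312:4*368]=1
print("plate",rect(ray("top",big((G<45)&roi,(4*327,4*285)),.066)))
r2=np.zeros_like(G,bool); r2[4*258:4*304,4*328:4*356]=1
print("rib",rect(ray("top",big((G>75)&r2,(4*341,4*281)),.084)))
E
```

```text
[96 95 96 95 96 96 91 74 46 23 16 17 16 16 17 16 16 16 16 15 17 17 17 17
 16 17 24 49 76 89 89 81 58 29 12 10 10 10 10  9 12 13 14 16 16 15 17 17
 17 16 19 30 49 64 73 86 93 95 95 95 94 90 75 64 61 61 61 59 60 60 59 58
 58 58 57]
[103 102 103 104 103 103 100  97  94  93  92  90  90  90  90  82  54  26
  17  16  17  16  16  16  16  15  16  16  16  15  12  10  11  10  11  12
  14  20  24  30  37  45  55  61  69  76  81  85  86  88  90  90  90  89
  90  89  83  76  74  66  56  42  27  19  16  17  16  15  16  16  16  16
  17  26  52  82  96  97  93  91  84  67  66  81  76  64  59  57  59  59
  60  59  57  59  69  87  95  93  94  95  95  97  98  99  99  99  99  98
  98  99]
comp 1 [ 1249  1000   221   248 34233] [339.6739 280.3713]
plate (array([530.0272,  14.57  ]), (116.94329071044922, 90.78685760498047), 14.594963073730469)
comp 1 [1338 1062   44  124 1666] [339.4955 280.759 ]
rib (array([529.6483,  16.0391]), (66.3939437866211, 7.356825828552246), 14.31413459777832)
```

View pics/crop.png

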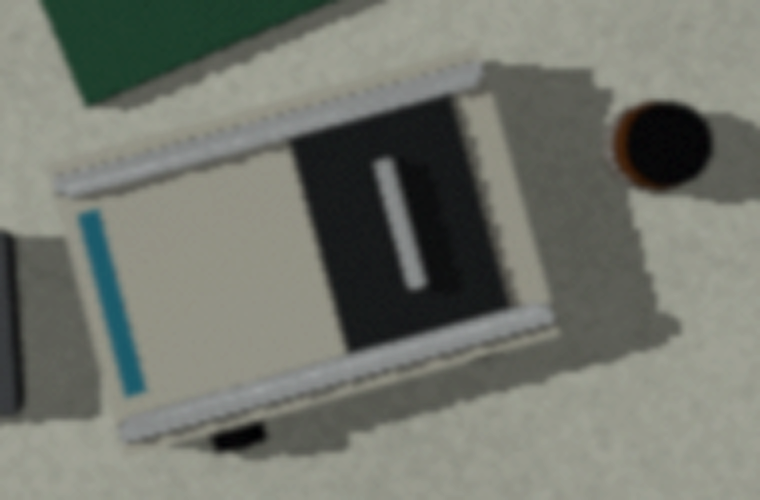

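Run:
```python
from h import *
q=lambda a:np.array(a)/4+[240-.375,225-.375]
e=ray("top",q([[57,186],[483,74],[122,432],[552,315]]),.07)*1000
print(e,e.mean(0)); 
for a,b in((0,1),(2,3)): d=e[a]-e[b]; print(np.hypot(*d),np.degrees(np.arctan2(-d[0],d[1])))
d=e[[0,1]].mean(0)-e[[2,3]].mean(0);print(np.hypot(*d))
yaw=np.radians(14.5);R=np.array([[np.cos(yaw),-np.sin(yaw)],[np.sin(yaw),np.cos(yaw)]])
U=e.mean(0); rib=np.array([529.8,15.5])
print("rib in unit",(rib-U)@R)
dk=ray("top",q([[495,95],[550,310]]),.06)*1000; print("deck end in unit",(dk-U)@R)
j=ray("top",q([[665,145]]),.075)*1000; print("jar",j,(j-U)@R)
# scene: rib
im=cv2.imread("pics/scene0.png"); g=cv2.cvtColor(im,cv2.COLOR_BGR2GRAY)
for z in (.084,): print(proj("scene",np.r_[rib/1000,z]),proj("scene",np.r_[rib/1000+R@[.035,0],z]),proj("scene",np.r_[rib/1000-R@[.035,0],z]))
x0,y0,x1,y1=220,180,360,285
cv2.imwrite("pics/crop2.png",cv2.resize(im[y0:y1,x0:x1],None,fx=5,fy=5,interpolation=cv2.INTER_CUBIC))
```

```text
[[552.4177 195.5025]
 [607.9923 -31.2814]
 [423.9074 162.223 ]
 [480.1218 -64.4278]] [516.1098  65.5041]
233.4940451445458 13.769291592185866
233.51792505717813 13.92952610670557
132.4231174937378
rib in unit [  0.7341 -51.8391]
deck end in unit [[  52.51   -121.0479]
 [ -65.5071 -117.7109]]
jar [[ 568.4071 -126.3071]] [[   2.6059 -198.7957]]
[[275.8803 225.4608]] [[289.0096 230.0852]] [[263.12   220.9665]]
```

View pics/crop2.png

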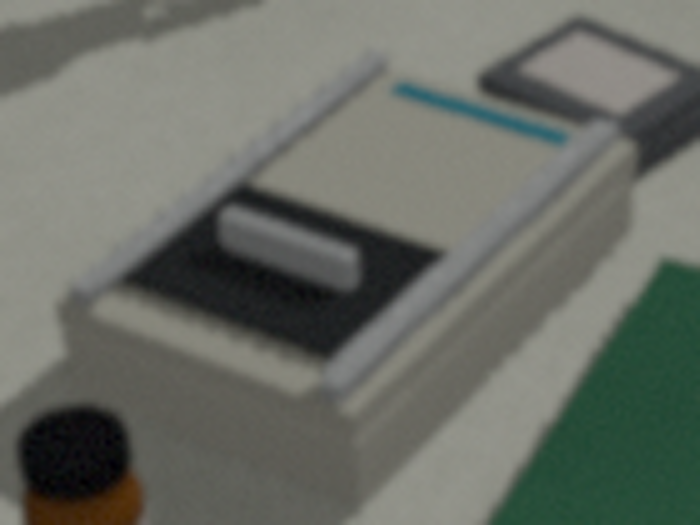

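The second view confirms the rib at about (265–291, 221–230), and the cover is only a few mm ajar. Now I'll move over with the fingers shut and turn the tool in line with the unit.

Emit:
step_arm(
  moves=[
    [[-32, -23, 0], [0, 0, -0.1], 0],
    [[-64, -46, 0], [0, 0, -0.2], 0],
    [[-96, -69, 0], [0, 0, -0.3], 0],
    [[-128, -92, 0], [0, 0, -0.4], 0],
    [[-160, -116, 0], [0, 0, -0.5], 0],
    [[-192, -139, 0], [0, 0, -0.6], 0],
    [[-224, -162, 0], [0, 0, -0.7], 0],
    [[-240, -174, 0], [0, 0, -0.7], 0],
  ],
)

```text
clock: 0.77
tcp_pos: [0.3924, 0.2525, 0.2311]
orientation: [-0.0, -0.124, 0.992, -0.001]
wrist_force: [0.5, -0.4, 0.2]
finger_gap: 0.0
grip_force: 0.0
```

```bash
cat >> h.py <<'E'
from scipy.spatial.transform import Rotation
def toolR():
    s=telemetry.get_state(); q=s["orientation"]; return s,Rotation.from_quat(np.r_[q[1:],q[0]]).as_matrix()
def go(target):
    s,R=toolR(); print("t",s["clock"],"tcp",s["tcp_pos"]*1000,"shift",R.T@(np.array(target)-s["tcp_pos"]*1000),"tool y deg",np.degrees(np.arctan2(R[1,1],R[0,1])),"F",s["wrist_force"],"j",s["joint_pos"])
E
python3 -c "
from h import *
go([538,-18,140])"
```

```text
t 0.7667 tcp [392.3622 252.465  231.0514] shift [ -74.54   -297.9059   91.367 ] tool y deg 104.26074915309546 F [ 0.5364 -0.4469  0.2048] j [ 0.4001  0.1041 -0.2186  1.2484 -0.0011  0.1512]
```

Emit:
step_arm(
  moves=[
    [[-10, -39, 0], [0, 0, 0], 0],
    [[-20, -78, 0], [0, 0, 0], 0],
    [[-30, -117, 0], [0, 0, 0], 0],
    [[-40, -156, 0], [0, 0, 0], 0],
    [[-50, -195, 0], [0, 0, 0], 0],
    [[-60, -234, 15], [0, 0, 0], 0],
    [[-70, -270, 40], [0, 0, 0], 0],
    [[-74, -298, 60], [0, 0, 0], 0],
  ],
)

```text
clock: 1.43
tcp_pos: [0.5376, -0.0175, 0.1709]
orientation: [0.001, -0.123, 0.992, -0.0]
wrist_force: [1.6, 0.1, 0.0]
finger_gap: -0.0001
grip_force: 0.0
```

Run:
```python
from h import *
go([538,-18,74])
ims=[imaging.read_camera(n)[:,:,::-1] for n in ("scene","top")]
a=cv2.resize(ims[0][150:290,190:370],(400,311),interpolation=cv2.INTER_CUBIC); b=cv2.resize(ims[1][215:355,240:420],(400,311),interpolation=cv2.INTER_CUBIC)
cv2.imwrite("pics/c3.png",np.hstack([a,b]))
```

```text
t 1.4333 tcp [537.6212 -17.5232 170.8735] shift [-0.0425 -0.469  96.8743] tool y deg 104.11005340534426 F [1.5689 0.1091 0.0378] j [-0.1819  0.2655 -0.169   1.1339  0.0001 -0.4282]
```

View pics/c3.png

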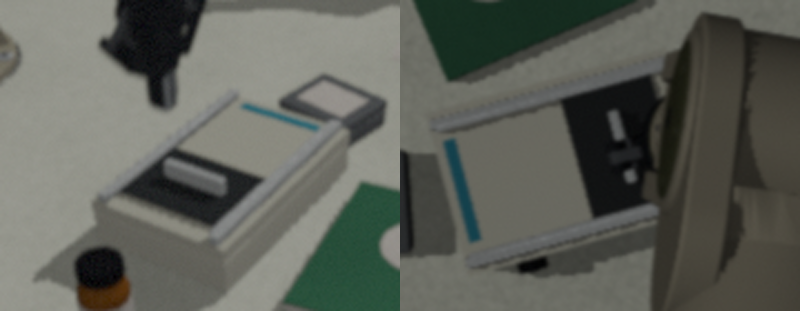

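Run:
```python
from h import *
t=telemetry.get_state()["tcp_pos"]
for z in (t[2],t[2]-.1): 
  for n in("top","scene"): print(n,z,proj(n,[t[0],t[1],z]))
print(proj("top",[.53,.0155,.084]))
```

```text
top 0.16688686061224847 [[360.3515 277.6068]]
scene 0.16688686061224847 [[261.6311 200.0766]]
top 0.06688686061224847 [[355.3498 277.4266]]
scene 0.06688686061224847 [[265.8237 239.4184]]
[[339.6594 280.3382]]
```

Emit:
step_arm(
  moves=[
    [[0, 0, 30], [0, 0, 0], 0],
    [[0, 0, 60], [0, 0, 0], 0],
    [[0, 0, 80], [0, 0, 0], 0],
    [[0, 0, 92], [0, 0, 0], 0],
    [[0, 0, 92], [0, 0, 0], 0],
    [[0, 0, 92], [0, 0, 0], 0],
  ],
)

```text
clock: 2.03
tcp_pos: [0.5351, -0.0146, 0.079]
orientation: [-0.001, -0.124, 0.992, 0.0]
wrist_force: [0.4, 0.6, 0.4]
finger_gap: -0.0001
grip_force: 0.0
```

Emit:
step_arm(
  moves=[
    [[0, 0, 7], [0, 0, 0], 0],
    [[0, 5, 7], [0, 0, 0], 0],
    [[0, 10, 7], [0, 0, 0], 0],
    [[0, 15, 7], [0, 0, 0], 0],
    [[0, 20, 7], [0, 0, 0], 0],
    [[0, 25, 7], [0, 0, 0], 0],
    [[0, 30, 7], [0, 0, 0], 0],
    [[0, 35, 7], [0, 0, 0], 0],
  ],
)

```text
clock: 2.7
tcp_pos: [0.5276, 0.0191, 0.0728]
orientation: [0.0, -0.123, 0.992, -0.0]
wrist_force: [0.3, -2.4, 3.3]
finger_gap: 0.0002
grip_force: 1.2
```

Emit:
step_arm(
  moves=[
    [[0, 8, 0], [0, 0, 0], 0],
    [[0, 16, 0], [0, 0, 0], 0],
    [[0, 24, 0], [0, 0, 0], 0],
    [[0, 32, 0], [0, 0, 0], 0],
    [[0, 40, 0], [0, 0, 0], 0],
    [[0, 44, 0], [0, 0, 0], 0],
    [[0, 46, 0], [0, 0, 0], 0],
    [[0, 48, 0], [0, 0, 0], 0],
  ],
)

```text
clock: 3.37
tcp_pos: [0.5155, 0.0657, 0.0722]
orientation: [-0.0, -0.124, 0.992, 0.0]
wrist_force: [0.5, -2.0, 0.6]
finger_gap: -0.0
grip_force: 0.8
```

Emit:
step_arm(
  moves=[
    [[0, 2, 0], [0, 0, 0], 0],
    [[0, 4, 0], [0, 0, 0], 0],
    [[0, 5, 0], [0, 0, 0], 0],
  ],
)

```text
clock: 3.62
tcp_pos: [0.5143, 0.0702, 0.0722]
orientation: [-0.0, -0.123, 0.992, 0.0]
wrist_force: [-0.2, -1.5, 0.8]
finger_gap: -0.0003
grip_force: 0.8
```

Emit:
step_arm(
  moves=[
    [[0, 2, 0], [0, 0, 0], 0],
    [[0, 3, 0], [0, 0, 0], 0],
    [[0, 4, 0], [0, 0, 0], 0],
    [[0, 5, 0], [0, 0, 0], 0],
  ],
)

```text
clock: 3.95
tcp_pos: [0.5131, 0.075, 0.0722]
orientation: [-0.0, -0.123, 0.992, 0.0]
wrist_force: [-0.1, -1.5, 0.4]
finger_gap: 0.0004
grip_force: 0.8
```

Emit:
step_arm(
  moves=[
    [[0, 1, 0], [0, 0, 0], 0],
    [[0, 2, 0], [0, 0, 0], 0],
    [[0, 3, 0], [0, 0, 0], 0],
  ],
)

```text
clock: 4.2
tcp_pos: [0.5123, 0.0779, 0.0722]
orientation: [-0.0, -0.123, 0.992, 0.0]
wrist_force: [0.6, -1.9, -0.7]
finger_gap: 0.0002
grip_force: 0.8
```

Emit:
step_arm(
  moves=[
    [[0, 1, 0], [0, 0, 0], 0],
    [[0, 2, 0], [0, 0, 0], 0],
    [[0, 3, 0], [0, 0, 0], 0],
  ],
)

```text
clock: 4.45
tcp_pos: [0.5122, 0.0788, 0.0723]
orientation: [0.0, -0.123, 0.992, -0.002]
wrist_force: [1.7, -12.6, -1.7]
finger_gap: 0.0001
grip_force: 5.9
```

Emit:
step_arm(
  moves=[
    [[0, 1, 0], [0, 0, 0], 0],
    [[0, 2, 0], [0, 0, 0], 0],
    [[0, 3, 0], [0, 0, 0], 0],
  ],
)

```text
clock: 4.7
tcp_pos: [0.5121, 0.0792, 0.0724]
orientation: [0.0, -0.122, 0.993, -0.005]
wrist_force: [2.5, -21.1, -1.3]
finger_gap: -0.0001
grip_force: 10.3
```

End stop reached: the force rose to 21 N with the TCP at (512,79). I'll back off, lift and retreat to see the buttons.

Emit:
step_arm(
  moves=[
    [[0, -7, 0], [0, 0, 0], 0],
    [[0, -14, 0], [0, 0, 0], 0],
    [[0, -14, -35], [0, 0, 0], 0],
    [[20, 0, -70], [0, 0, 0], 0],
    [[50, 20, -80], [0, 0, 0], 0],
    [[85, 45, -80], [0, 0, 0], 0],
    [[110, 75, -80], [0, 0, 0], 0],
    [[125, 105, -80], [0, 0, 0], 0],
  ],
)

```text
clock: 5.37
tcp_pos: [0.3606, 0.1552, 0.1523]
orientation: [-0.001, -0.123, 0.992, 0.001]
wrist_force: [-0.1, 0.7, 0.2]
finger_gap: 0.0002
grip_force: 0.0
```

Run:
```python
from h import *
go([530,0,150])
ims=[imaging.read_camera(n)[:,:,::-1] for n in ("scene","top")]
for n,i in zip(("scene","top"),ims): cv2.imwrite(f"pics/{n}4.png",i)
a=cv2.resize(ims[0][170:310,200:380],(400,311),interpolation=cv2.INTER_CUBIC); b=cv2.resize(ims[1][215:355,240:420],(400,311),interpolation=cv2.INTER_CUBIC)
cv2.imwrite("pics/c4.png",np.hstack([a,b]))
```

```text
t 5.3667 tcp [360.5723 155.2104 152.345 ] shift [-126.5712 -191.7752    1.8693] tool y deg 104.08300774659192 F [-0.1428  0.6746  0.1776] j [ 0.2001  0.0063 -0.5226  1.0433  0.0015 -0.0457]
```

View pics/c4.png

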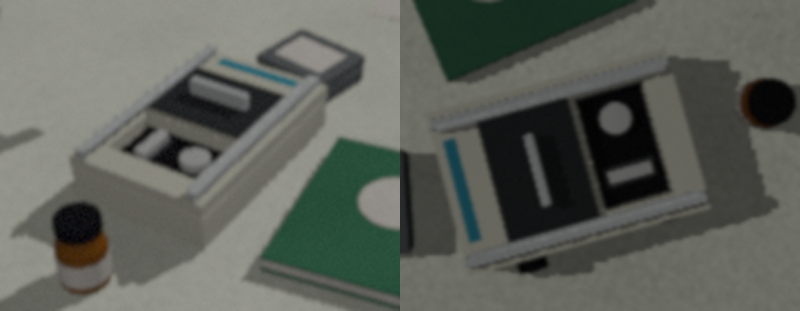

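The cover is fully open. The round button is at about px (337,268), on the unit's +x side, and the bar is at about px (343,292).

Run:
```python
from h import *
im=cv2.imread("pics/top4.png"); g=cv2.cvtColor(im,cv2.COLOR_BGR2GRAY)
def find(g,box):
    x0,y0,x1,y1=box; G=cv2.resize(g[y0:y1,x0:x1],None,fx=4,fy=4,interpolation=cv2.INTER_CUBIC)
    m=(G>55).astype(np.uint8); n,l,s,c=cv2.connectedComponentsWithStats(m)
    return [((c[k]+.5)/4-.5+[x0,y0],s[k]/np.array([4,4,4,4,16])) for k in range(1,n) if s[k][4]>200]
for nm,b,z in (("round",(326,257,349,280),.057),("bar",(330,284,357,300),.057),("rib",(293,268,312,312),.084)):
    for c,s in find(g,b): print(nm,c,s,ray("top",c,z)*1000)
gs=cv2.cvtColor(cv2.imread("pics/scene4.png"),cv2.COLOR_BGR2GRAY)
for c,s in find(gs,(276,232,300,252)): print("scene round",c,s,ray("scene",c,.057)*1000)
```

```text
round [336.4229 267.8168] [  3.5      4.      14.75    14.5    163.6875] [[556.5828  20.2227]]
bar [343.0934 292.1377] [  3.25     3.25    20.5     10.5    122.6875] [[504.4872   7.0357]]
rib [301.2454 291.1473] [  2.5      7.      12.5     33.     157.4375] [[509.0931  95.8297]]
scene round [289.2488 242.5615] [  0.       0.      24.      20.     374.1875] [[569.813   17.6248]]
```

Emit:
step_arm(
  moves=[
    [[-24, -26, 0], [0, 0, 0], 0],
    [[-48, -52, 0], [0, 0, 0], 0],
    [[-72, -80, 0], [0, 0, 0], 0],
    [[-96, -107, 0], [0, 0, 0], 0],
    [[-120, -135, 0], [0, 0, 0], 0],
    [[-144, -162, 0], [0, 0, 0], 0],
    [[-157, -179, 20], [0, 0, 0], 0],
    [[-157, -179, 50], [0, 0, 0], 0],
  ],
)

```text
clock: 6.13
tcp_pos: [0.5677, 0.016, 0.1043]
orientation: [0.005, -0.122, 0.993, -0.001]
wrist_force: [1.0, -0.2, -0.1]
finger_gap: -0.0002
grip_force: 0.0
```

Emit:
step_arm(
  moves=[
    [[0, 0, 15], [0, 0, 0], 0],
    [[0, 0, 20], [0, 0, 0], 0],
    [[0, 0, 20], [0, 0, 0], 0],
    [[0, 0, 20], [0, 0, 0], 0],
  ],
)

```text
clock: 6.47
tcp_pos: [0.5605, 0.0197, 0.0827]
orientation: [0.0, -0.123, 0.992, 0.0]
wrist_force: [-0.4, -0.3, 0.8]
finger_gap: -0.0001
grip_force: 0.0
```

```bash
python3 -c "
from h import *
go([556.5,20.2,50])"
```

```text
t 6.4667 tcp [560.4511  19.7317  82.7236] shift [ 3.7287  1.4122 32.7225] tool y deg 104.16887817950096 F [-0.3868 -0.3009  0.8149] j [-0.1082  0.3736 -0.2459  0.951   0.0004 -0.3555]
```

Shift by (4, 1.5) mm, then press down to about z = 49.

Emit:
step_arm(
  moves=[
    [[4, 1.5, 5], [0, 0, 0], 0],
    [[4, 1.5, 15], [0, 0, 0], 0],
    [[4, 1.5, 22], [0, 0, 0], 0],
    [[4, 1.5, 26], [0, 0, 0], 0],
    [[4, 1.5, 29], [0, 0, 0], 0],
    [[4, 1.5, 31], [0, 0, 0], 0],
    [[4, 1.5, 32], [0, 0, 0], 0],
    [[4, 1.5, 32], [0, 0, 0], 0],
  ],
)

```text
clock: 7.13
tcp_pos: [0.5555, 0.0205, 0.0504]
orientation: [-0.0, -0.123, 0.992, 0.0]
wrist_force: [-2.9, 1.1, 4.6]
finger_gap: -0.0002
grip_force: 2.3
```

Emit:
step_arm(
  moves=[
    [[0, 0, 1], [0, 0, 0], 0],
    [[0, 0, 2], [0, 0, 0], 0],
    [[0, 0, 2], [0, 0, 0], 0],
  ],
)

```text
clock: 7.38
tcp_pos: [0.5556, 0.0205, 0.0499]
orientation: [0.0, -0.123, 0.992, 0.0]
wrist_force: [-5.8, 1.3, 14.6]
finger_gap: 0.0001
grip_force: 7.2
```

Emit:
step_arm(
  moves=[
    [[0, 0, -25], [0, 0, 0], 0],
    [[0, 0, -55], [0, 0, 0], 0],
    [[0, 0, -77], [0, 0, 0], 0],
    [[7, 30, -77], [0, 0, 0], 0],
    [[15, 65, -77], [0, 0, 0], 0],
    [[23, 98, -77], [0, 0, 0], 0],
    [[27, 120, -77], [0, 0, 0], 0],
    [[27, 120, -77], [0, 0, 0], 0],
  ],
)

```text
clock: 8.05
tcp_pos: [0.4984, 0.133, 0.1253]
orientation: [-0.0, -0.125, 0.992, 0.001]
wrist_force: [-1.5, -0.2, 0.9]
finger_gap: -0.0001
grip_force: 0.0
```

Emit:
step_arm(
  moves=[
    [[0, 0, 0], [0, 0, 0], 0],
    [[0, 0, 20], [0, 0, 0], 0],
    [[0, 0, 40], [0, 0, 0], 0],
    [[0, 0, 50], [0, 0, 0], 0],
    [[0, 0, 50], [0, 0, 0], 0],
    [[0, 0, 50], [0, 0, 0], 0],
  ],
)

```text
clock: 8.55
tcp_pos: [0.5004, 0.1292, 0.0749]
orientation: [-0.001, -0.123, 0.992, -0.0]
wrist_force: [0.7, -0.2, -0.2]
finger_gap: 0.0003
grip_force: 0.0
```

```bash
python3 -c "
from h import *
go([500.5,129.7,72.5])"
```

```text
t 8.55 tcp [500.3979 129.2161  74.9444] shift [-0.2198  0.4443  2.4442] tool y deg 104.09262724186888 F [ 0.706  -0.2372 -0.1536] j [ 0.0973  0.3063 -0.3671  0.8986 -0.0001 -0.1486]
```

Emit:
step_arm(
  moves=[
    [[0, -5, 2.5], [0, 0, 0], 0],
    [[0, -11, 2.5], [0, 0, 0], 0],
    [[0, -17, 2.5], [0, 0, 0], 0],
    [[0, -24, 2.5], [0, 0, 0], 0],
    [[0, -32, 2.5], [0, 0, 0], 0],
    [[0, -40, 2.5], [0, 0, 0], 0],
    [[0, -48, 2.5], [0, 0, 0], 0],
    [[0, -56, 2.5], [0, 0, 0], 0],
  ],
)

```text
clock: 9.22
tcp_pos: [0.5149, 0.0749, 0.0733]
orientation: [0.001, -0.123, 0.992, 0.0]
wrist_force: [1.3, 1.6, 2.0]
finger_gap: 0.0
grip_force: 1.2
```

Emit:
step_arm(
  moves=[
    [[0, -8, 0], [0, 0, 0], 0],
    [[0, -16, 0], [0, 0, 0], 0],
    [[0, -24, 0], [0, 0, 0], 0],
    [[0, -30, 0], [0, 0, 0], 0],
    [[0, -34, 0], [0, 0, 0], 0],
    [[0, -37, 0], [0, 0, 0], 0],
    [[0, -39, 0], [0, 0, 0], 0],
    [[0, -40, 0], [0, 0, 0], 0],
  ],
)

```text
clock: 9.88
tcp_pos: [0.5238, 0.0368, 0.0727]
orientation: [-0.0, -0.123, 0.992, 0.0]
wrist_force: [0.7, 2.9, 1.7]
finger_gap: 0.0
grip_force: 1.1
```

Emit:
step_arm(
  moves=[
    [[0, -1, 0], [0, 0, 0], 0],
    [[0, -2, 0], [0, 0, 0], 0],
    [[0, -3, 0], [0, 0, 0], 0],
    [[0, -3, 0], [0, 0, 0], 0],
  ],
)

```text
clock: 10.22
tcp_pos: [0.5245, 0.034, 0.0727]
orientation: [-0.0, -0.123, 0.992, -0.0]
wrist_force: [1.0, 1.2, 2.1]
finger_gap: -0.0002
grip_force: 0.8
```

Emit:
step_arm(
  moves=[
    [[0, -1, 0], [0, 0, 0], 0],
    [[0, -2, 0], [0, 0, 0], 0],
    [[0, -3, 0], [0, 0, 0], 0],
    [[0, -3, 0], [0, 0, 0], 0],
  ],
)

```text
clock: 10.55
tcp_pos: [0.5251, 0.0315, 0.0727]
orientation: [-0.0, -0.123, 0.992, 0.001]
wrist_force: [0.8, 3.7, 2.5]
finger_gap: -0.0001
grip_force: 2.1
```

Emit:
step_arm(
  moves=[
    [[0, -1, 0], [0, 0, 0], 0],
    [[0, -2, 0], [0, 0, 0], 0],
    [[0, -2, 0], [0, 0, 0], 0],
  ],
)

```text
clock: 10.8
tcp_pos: [0.5252, 0.0312, 0.0728]
orientation: [-0.0, -0.124, 0.992, 0.002]
wrist_force: [-0.7, 9.7, 2.6]
finger_gap: 0.0001
grip_force: 5.1
```

The cover is home: force is rising with no further motion. I'll back off, retreat and check.

Emit:
step_arm(
  moves=[
    [[0, 6, 0], [0, 0, 0], 0],
    [[0, 14, 0], [0, 0, 0], 0],
    [[0, 14, -30], [0, 0, 0], 0],
    [[20, 25, -65], [0, 0, 0], 0],
    [[50, 50, -80], [0, 0, 0], 0],
    [[80, 75, -80], [0, 0, 0], 0],
    [[110, 100, -80], [0, 0, 0], 0],
    [[125, 125, -80], [0, 0, 0], 0],
  ],
)

```text
clock: 11.47
tcp_pos: [0.3699, 0.1196, 0.1526]
orientation: [-0.001, -0.123, 0.992, -0.001]
wrist_force: [-0.4, 1.3, -0.0]
finger_gap: 0.0
grip_force: 0.0
```

Run:
```python
from h import *
go([500,100,150])
im=imaging.read_camera("top")[:,:,::-1]
g=cv2.cvtColor(im,cv2.COLOR_BGR2GRAY); x0,y0,x1,y1=328,258,356,304
m=(cv2.resize(g[y0:y1,x0:x1],None,fx=4,fy=4,interpolation=cv2.INTER_CUBIC)>55).astype(np.uint8)
n,l,s,c=cv2.connectedComponentsWithStats(m)
for k in range(1,n):
  if s[k][4]>300: p=ray("top",(c[k]+.5)/4-.5+[x0,y0],.084)[0]*1000; print("rib",p,s[k],"to open",np.hypot(*(p-[509.1,95.8])))
cv2.imwrite("pics/c5.png",cv2.resize(im[140:360,190:430],None,fx=2.5,fy=2.5,interpolation=cv2.INTER_CUBIC))
```

```text
t 11.4667 tcp [369.9459 119.563  152.561 ] shift [-121.3811  -50.6419    2.3161] tool y deg 104.09418247993152 F [-0.3814  1.292  -0.0144] j [ 0.1064 -0.0003 -0.5287  1.0446 -0.0013 -0.1396]
rib [530.1247  13.7453] [  26   25   52  132 2573] to open 84.7054805874097
```

View pics/c5.png

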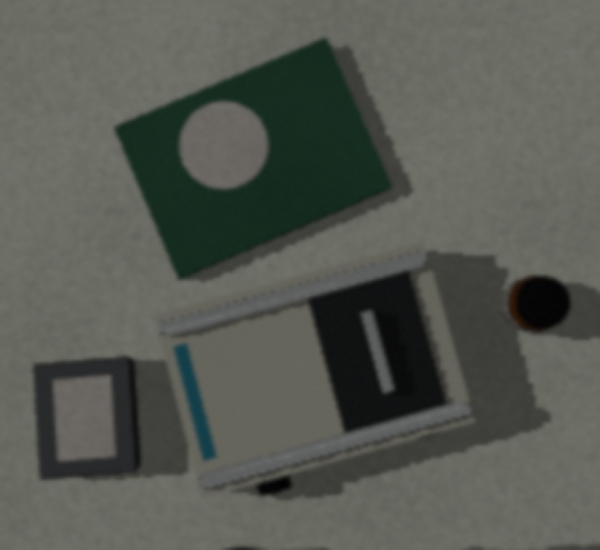

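The picture shows the cover home, with the rib at crop (377,350), 84.7 mm from its open position. The box, jar and book have not moved, and the robot is clear.

```bash
python3 -c "
from workcell import env
print(env.hand_in())"
```

```text
the job is handed in; nothing more can be done
None
```

I opened the cover to its stop, pressed the round button fully down and released it, then slid the cover home (rib measured 84.7 mm back from its open position). The slide box, jar and book stayed in place, and I handed the job in; the hand-in reported no verdict.

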